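# Complete the blue glaze series on the sample rail

## Task

Complete the glaze series on the wooden sample rail: stand the four blue test tiles on the four free cork pads, one to a pad, so that the row gets darker step by step from the white tile at one end to the black tile at the other. Each tile stands upright in the middle of its pad with its fin along the row, let go and at rest. Glazed tiles chip, so set them down without dropping them or knocking any over, and leave the white and black tiles where they are.

Things in the scene. Friction and masses are not known exactly. Their poses are not given: they have to be found in the camera images.
- tile_pale: Lightest of the four blues: very pale ice blue. Loose, upright on the table, about 95 g. A ceramic glaze test tile like an upside-down T: foot 44 (x) x 50 (y) x 8 mm, on its middle an upright fin 10 mm thick (x) x 50 mm wide (y), 64 mm high in all; same after a half turn. Origin: centre of the underside; x normal to the fin, y along it, z up.
- tile_sky: Second lightest blue: clear sky blue. Loose, upright on the table, about 95 g. A ceramic glaze test tile like an upside-down T: foot 44 (x) x 50 (y) x 8 mm, on its middle an upright fin 10 mm thick (x) x 50 mm wide (y), 64 mm high in all; same after a half turn. Origin: centre of the underside; x normal to the fin, y along it, z up.
- tile_royal: Third: strong royal blue. Loose, upright on the table, about 95 g. A ceramic glaze test tile like an upside-down T: foot 44 (x) x 50 (y) x 8 mm, on its middle an upright fin 10 mm thick (x) x 50 mm wide (y), 64 mm high in all; same after a half turn. Origin: centre of the underside; x normal to the fin, y along it, z up.
- tile_navy: Darkest of the four blues: deep navy, but still blue beside the black tile. Loose, upright on the table, about 95 g. A ceramic glaze test tile like an upside-down T: foot 44 (x) x 50 (y) x 8 mm, on its middle an upright fin 10 mm thick (x) x 50 mm wide (y), 64 mm high in all; same after a half turn. Origin: centre of the underside; x normal to the fin, y along it, z up.
- tile_white: White tile, light end of the series: already upright on the pad at one end of the rail (either end), loose, not to be shifted. A ceramic glaze test tile like an upside-down T: foot 44 (x) x 50 (y) x 8 mm, on its middle an upright fin 10 mm thick (x) x 50 mm wide (y), 64 mm high in all; same after a half turn. Origin: centre of the underside; x normal to the fin, y along it, z up.
- tile_black: Black tile, dark end of the series: already upright on the pad at one end of the rail (either end), loose, not to be shifted. A ceramic glaze test tile like an upside-down T: foot 44 (x) x 50 (y) x 8 mm, on its middle an upright fin 10 mm thick (x) x 50 mm wide (y), 64 mm high in all; same after a half turn. Origin: centre of the underside; x normal to the fin, y along it, z up.
- pad_a: One of four alike free cork pads, 62 (x) x 64 (y) x 2 mm, fixed on the wooden rail (86 x 510 x 18 mm; 44 mm high end blocks) between the white and black tiles, 80 mm apart; which of the four places this one has varies. Origin: centre of its underside, 18 mm above the table; top 2 mm higher. y along the row, x across; a tile stands square with its axes parallel to these.
- pad_b: One of four alike free cork pads, 62 (x) x 64 (y) x 2 mm, fixed on the wooden rail (86 x 510 x 18 mm; 44 mm high end blocks) between the white and black tiles, 80 mm apart; which of the four places this one has varies. Origin: centre of its underside, 18 mm above the table; top 2 mm higher. y along the row, x across; a tile stands square with its axes parallel to these.
- pad_c: One of four alike free cork pads, 62 (x) x 64 (y) x 2 mm, fixed on the wooden rail (86 x 510 x 18 mm; 44 mm high end blocks) between the white and black tiles, 80 mm apart; which of the four places this one has varies. Origin: centre of its underside, 18 mm above the table; top 2 mm higher. y along the row, x across; a tile stands square with its axes parallel to these.
- pad_d: One of four alike free cork pads, 62 (x) x 64 (y) x 2 mm, fixed on the wooden rail (86 x 510 x 18 mm; 44 mm high end blocks) between the white and black tiles, 80 mm apart; which of the four places this one has varies. Origin: centre of its underside, 18 mm above the table; top 2 mm higher. y along the row, x across; a tile stands square with its axes parallel to these.
Things that resemble listed ones, but are neither listed nor needed, are in the scene too. What is shaped like the tile_royal but pink or turquoise is not meant.

How it is judged (in metres and radians):
At the end, for the whole second after the job is handed in: From the white tile on, pale, sky, royal and navy stand in this order, one on each pad, within 14 mm of its centre, fin along the row within 12 degrees, upright, at rest; white and black upright within 12 mm of where they began (((horizontal distance between tile_pale and pad_a below 0.014 m and z of tile_pale in the frame of pad_a below 0.006 m and angle between the x axis of tile_pale and the x axis of pad_a, either way round below 0.22 rad) or (horizontal distance between tile_pale and pad_b below 0.014 m and z of tile_pale in the frame of pad_b below 0.006 m and angle between the x axis of tile_pale and the x axis of pad_b, either way round below 0.22 rad) or (horizontal distance between tile_pale and pad_c below 0.014 m and z of tile_pale in the frame of pad_c below 0.006 m and angle between the x axis of tile_pale and the x axis of pad_c, either way round below 0.22 rad) or (horizontal distance between tile_pale and pad_d below 0.014 m and z of tile_pale in the frame of pad_d below 0.006 m and angle between the x axis of tile_pale and the x axis of pad_d, either way round below 0.22 rad)) and horizontal distance between tile_pale and tile_white between 0.045 and 0.115 m and angle between each of tile_pale, tile_sky, tile_royal, tile_navy, tile_white, tile_black's own z axis and vertical below 0.1 rad and linear speed of each of tile_pale, tile_sky, tile_royal, tile_navy, tile_white, tile_black below 0.02 m/s and ((horizontal distance between tile_sky and pad_a below 0.014 m and z of tile_sky in the frame of pad_a below 0.006 m and angle between the x axis of tile_sky and the x axis of pad_a, either way round below 0.22 rad) or (horizontal distance between tile_sky and pad_b below 0.014 m and z of tile_sky in the frame of pad_b below 0.006 m and angle between the x axis of tile_sky and the x axis of pad_b, either way round below 0.22 rad) or (horizontal distance between tile_sky and pad_c below 0.014 m and z of tile_sky in the frame of pad_c below 0.006 m and angle between the x axis of tile_sky and the x axis of pad_c, either way round below 0.22 rad) or (horizontal distance between tile_sky and pad_d below 0.014 m and z of tile_sky in the frame of pad_d below 0.006 m and angle between the x axis of tile_sky and the x axis of pad_d, either way round below 0.22 rad)) and horizontal distance between tile_sky and tile_white between 0.125 and 0.195 m and ((horizontal distance between tile_royal and pad_a below 0.014 m and z of tile_royal in the frame of pad_a below 0.006 m and angle between the x axis of tile_royal and the x axis of pad_a, either way round below 0.22 rad) or (horizontal distance between tile_royal and pad_b below 0.014 m and z of tile_royal in the frame of pad_b below 0.006 m and angle between the x axis of tile_royal and the x axis of pad_b, either way round below 0.22 rad) or (horizontal distance between tile_royal and pad_c below 0.014 m and z of tile_royal in the frame of pad_c below 0.006 m and angle between the x axis of tile_royal and the x axis of pad_c, either way round below 0.22 rad) or (horizontal distance between tile_royal and pad_d below 0.014 m and z of tile_royal in the frame of pad_d below 0.006 m and angle between the x axis of tile_royal and the x axis of pad_d, either way round below 0.22 rad)) and horizontal distance between tile_royal and tile_white between 0.205 and 0.275 m and ((horizontal distance between tile_navy and pad_a below 0.014 m and z of tile_navy in the frame of pad_a below 0.006 m and angle between the x axis of tile_navy and the x axis of pad_a, either way round below 0.22 rad) or (horizontal distance between tile_navy and pad_b below 0.014 m and z of tile_navy in the frame of pad_b below 0.006 m and angle between the x axis of tile_navy and the x axis of pad_b, either way round below 0.22 rad) or (horizontal distance between tile_navy and pad_c below 0.014 m and z of tile_navy in the frame of pad_c below 0.006 m and angle between the x axis of tile_navy and the x axis of pad_c, either way round below 0.22 rad) or (horizontal distance between tile_navy and pad_d below 0.014 m and z of tile_navy in the frame of pad_d below 0.006 m and angle between the x axis of tile_navy and the x axis of pad_d, either way round below 0.22 rad)) and horizontal distance between tile_navy and tile_white between 0.285 and 0.355 m and distance of each of tile_white, tile_black from where it was at the start of the episode below 0.012 m); the robot touches nothing.
It fails at once if the white or the black end tile is shifted by more than 12 mm or knocked over (distance of any of tile_white, tile_black from where it was at the start of the episode above 0.012 m or angle between any of tile_white, tile_black's own z axis and vertical above 0.6 rad).
It fails at once if a blue tile is knocked or tipped over (leans more than 40 degrees) (angle between any of tile_pale, tile_sky, tile_royal, tile_navy's own z axis and vertical above 0.7 rad).
It fails at once if a blue tile is dropped or thrown (in free flight faster than 0.7 m/s, a fall of about 25 mm) ((linear speed of tile_pale above 0.7 m/s and contact force between tile_pale and anything else below 0.02 N) or (linear speed of tile_sky above 0.7 m/s and contact force between tile_sky and anything else below 0.02 N) or (linear speed of tile_royal above 0.7 m/s and contact force between tile_royal and anything else below 0.02 N) or (linear speed of tile_navy above 0.7 m/s and contact force between tile_navy and anything else below 0.02 N)).
It also fails if it takes over 102 s, if anything falls off the work surface, if the arm or the gripper's body presses on something with over 40 N, if the wrist force passes 120 N, or if a joint passes its speed limit or range.

## Robot

A 7-joint arm with a two-finger parallel gripper is mounted at the origin on the work surface. World frame = base frame: x ahead of the robot, y to its left, z up, the work surface at z = 0. Lengths are in mm, angles in rad, forces in N, time in s.
With the tool pointing down it reaches from about 400 to 900 mm from the base axis. Payload 5.6 kg.
Tool frame: the origin (TCP) lies midway between the tips of the shut fingers; the grasp point (between the pads) lies 19 mm behind it; z points along the fingers, y is the line along which they close (so a half turn about z gives the same grasp; the last joint's range is limited). The gripper opens to 92 mm and grips with 3 to 60 N. Pads are 20 mm wide; open, the fingers measure 128 mm over their backs; the gripper's body (75 mm by 189 mm) begins 69 mm behind the grasp point.
Start: joints at [-1.358, 0.468, -0.012, 1.603, 0.006, 1.071, -0.056], TCP at [164.504, 628.846, 214.592] pointing down, gripper open.
Joint ranges: [-2.53, 2.53], [-0.31, 2.02], [-1.57, 1.55], [0.28, 2.44], [-1.29, 4.43], [0.15, 1.84], [-2.92, 2.92]. Speed limits (rad/s): [2.57, 2.57, 3.14, 3.14, 3.14, 3.14, 3.14].

## Interface

Orientations are given as a rotation vector (axis times angle).
In Python, from cell import robot, grip, kin, viewer gives the robot as it stands. Calls block until the motion is done:
- robot.movep(position, orientation): joint-space move of the TCP to a pose.
- robot.servo_line(position, feed=150, rotation=None): straight line of the TCP; rotation=None keeps the orientation; feed is the mean speed in mm/s.
- robot.goto_joints(angles): joint-space move.
- grip(opening, newtons=None): opening from 0.0 (shut) to 1.0 (fully open); newtons is the grip in N (None keeps the last); returns when the fingers have stopped.
- robot.hold(seconds).
- kin.ik(position, orientation): joint angles nearest the present ones, or None.
- robot.observe(): the state.
- viewer.read_camera(name): name is "scene" or "top" or "wrist"; returns the picture (420x560x3 uint8, red, green, blue); there is no depth.
- viewer.camera_info(name): a dict with "camera_matrix" (3x3 intrinsics, pixels), "R" (3x3) and "t" (3): a world point X has camera coordinates R X + t. Camera axes: x right, y down, z forward; pixel columns grow to the right and rows downward; lengths in mm; the calibration is good to about 2 mm. A picture is of the moment at which its call begins: read the wrist's pose just before it. camera_info takes no time and is no camera call; for the wrist camera it gives the pose at the moment of the call.
A pose or a line that the arm cannot do raises robot.IKError and nothing moves.
- robot.job_done(): hands the job in; it is judged then, once.
Trained networks look in the newest picture that a camera, given by its name, has taken for a name from the list of things; names that differ only in an ending like _2 or _b are one class to them, and where a whole thing is asked for, a point or a joint stands for the part that bears it (a point fixed in the world has none). Each returns a list of dicts, best first, with "confidence" (0 to 1); they miss things now and then, are a little off and sometimes report something else, mostly with a low value. They report only what shows in the picture. A call takes as long as a camera call. They do not tell look-alikes from the thing itself.
- viewer.silhouettes(name, camera): "mask" (420x560 bool, what is visible of it).
- viewer.pinpoint(name, camera): "at" ([x, y, z] in mm, in the coordinates of the camera as it stood for that picture, good to about 4 mm: a listed point, or the origin of a listed thing).
The state is a dict: "t": time; "joints": joint angles; "joint_velocities": joint speeds; "joint_torque": joint torques, N m; "tcp_pos": TCP position; "tcp_rot": TCP orientation; "contact_force": force on the tool from outside, world axes, zero at the start; "wrist_torque": the same for the moment, N m; "grip_width": opening from 0.0 (shut) to 1.0 (fully open); "grip_force": force on a finger pad.
Only numpy, scipy, OpenCV 4.12 (cv2) and the standard library are available. Lean on these libraries where they do the work, as an engineer would, in place of code of your own. Each camera call takes 0.05 s, during which the arm holds its last target. There are 200 camera calls.

## Working session

There is one attempt and no reset: what is moved stays moved. The work goes in short steps, each a Python script; the robot and the scene stay as the last script left them, time stands still between calls to the robot, and variables do not carry over. Pictures are saved under pics/ and viewed, at most 14 in all, crops included, and the job is handed in when it is done.

```bash
mkdir -p pics; ls; python3 - <<'E'
from cell import robot, grip, kin, viewer
import cv2,numpy as np
print(robot.observe())
for c in("scene","top"):
    im=viewer.read_camera(c); cv2.imwrite(f"pics/{c}0.png",im[:,:,::-1])
    I=viewer.camera_info(c); R=np.array(I["R"]);t=np.array(I["t"])
    print(c,I)
    for n in("tile_pale","tile_sky","tile_royal","tile_navy","tile_white","tile_black","pad_a"):
        for d in viewer.pinpoint(n,c):
            p=np.array(d["at"]);w=R.T@(p-t);q=np.array(I["camera_matrix"])@p
            print(c,n,round(d["confidence"],2),w.round(),(q[:2]/q[2]).round())
E
```

```text
pics
{'t': 0.0, 'joints': array([-1.35798718,  0.46836353, -0.01158907,  1.60362817,  0.00600107,
        1.07138569, -0.0562816 ]), 'joint_velocities': array([-3.63733989e-04, -9.48719642e-04,  5.13404527e-04,  3.37305685e-05,
        1.08737117e-03,  9.14395085e-04, -1.97127992e-03]), 'joint_torque': array([-2.26423499e-04, -5.20570564e+01, -1.24874702e-02, -2.43742096e+01,
       -5.66233043e-02,  1.73392851e-02,  1.65443407e-04]), 'tcp_pos': array([164.39753591, 628.26396493, 213.64731182]), 'tcp_rot': array([-4.00806517e-01, -3.11582437e+00,  2.74560436e-03]), 'contact_force': array([-0.20891737, -0.21502854, -0.02444396]), 'wrist_torque': array([-0.00216566, -0.04141561,  0.0057518 ]), 'grip_force': 0.0, 'grip_width': 1.0012032250350285}
scene {'camera_matrix': array([[445.30381871,   0.        , 282.72434878],
       [  0.        , 445.30381871, 212.74203204],
       [  0.        ,   0.        ,   1.        ]]), 'R': array([[ 0.59828239,  0.80105456,  0.01922955],
       [ 0.54624388, -0.39017961, -0.74120004],
       [-0.58623869,  0.45395095, -0.67100874]]), 't': array([-315
[... 1058 characters left out ...]
32, -0.97943295]]), 't': array([ -6.42286874, 539.48753008, 884.37096507])}
top tile_pale 0.74 [415. -99.  -1.] [341. 277.]
top tile_pale 0.24 [ 619. -104.   19.] [344. 172.]
top tile_sky 0.63 [441. 326.  -2.] [122. 261.]
top tile_royal 0.8 [361. 105.  -6.] [235. 304.]
top tile_royal 0.66 [630. 287.   3.] [148. 167.]
top tile_royal 0.64 [460.  78.   2.] [250. 252.]
top tile_navy 0.61 [ 450. -298.    0.] [444. 260.]
top tile_white 0.85 [ 611. -265.   15.] [425. 177.]
top tile_black 0.68 [626. 140.  18.] [220. 167.]
top pad_a 0.78 [622.  54.  13.] [264. 170.]
top pad_a 0.77 [ 616. -106.   18.] [344. 173.]
top pad_a 0.75 [618. -31.  13.] [306. 172.]
top pad_a 0.6 [ 610. -191.   19.] [388. 177.]
```

View pics/scene0.png

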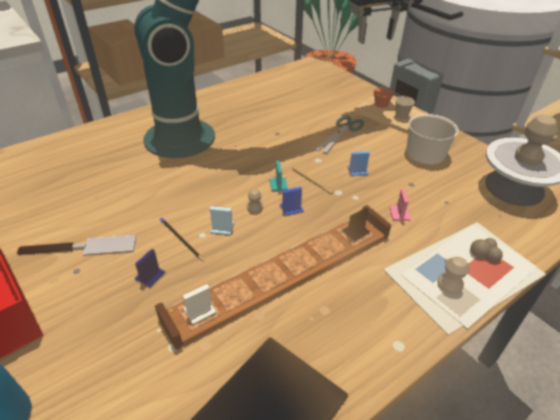

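View pics/top0.png

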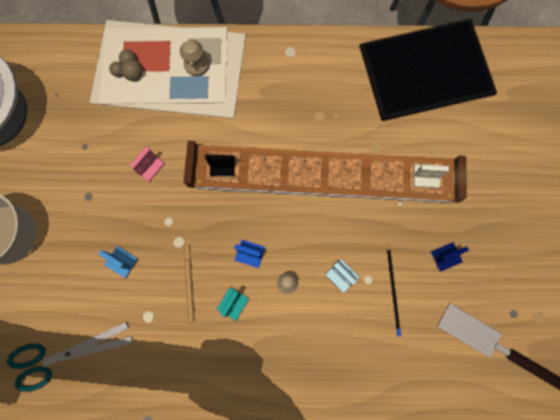

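The scene matches the detections. The blue tiles in the top view are pale (342,277), sky (120,261), royal (250,252) and navy (450,256). Turquoise (234,303) and pink (147,164) are decoys. White is at (431,177) and black at (221,166), so from white (y≈-264) the order along +y is pale, sky, royal, navy.

```bash
cat >h.py <<'E'
from cell import robot, grip, kin, viewer
import cv2,numpy as np
from scipy.optimize import minimize
from scipy.spatial.transform import Rotation as Rot
def box(x,y,z0,z1): return np.array([[i*x/2,j*y/2,k] for i in(-1,1) for j in(-1,1) for k in(z0,z1)])
TILE=[box(44,50,0,8),box(10,50,8,64)]
def render(p,z,I,parts=TILE,s=4):
    c,sn=np.cos(p[2]),np.sin(p[2]); m=np.zeros((420*s,560*s),np.uint8)
    for b in parts:
        w=b@np.array([[c,sn,0],[-sn,c,0],[0,0,1]])+[p[0],p[1],z]
        q=(w@np.array(I["R"]).T+I["t"])@np.array(I["camera_matrix"]).T
        q=(q[:,:2]/q[:,2:]+.5)*s
        cv2.fillConvexPoly(m,cv2.convexHull(q.astype(np.float32)).round().astype(np.int32),255)
    return cv2.resize(m,(560,420),interpolation=cv2.INTER_AREA)/255.
def fit(mask,I,z,xy,yaws=np.arange(0,3.1,.26)):
    M=mask.astype(float)
    def cost(p):
        r=render(p,z,I); return 1-np.minimum(r,M).sum()/np.maximum(r,M).sum()
    best=sorted((cost([*xy,a]),a) for a in yaws)[:3]
    rs=[minimize(cost,[*xy,a],method="Nelder-Mead",options=dict(maxfev=120,initial_simplex=np.array([*xy,a])+np.array([[0,0,0],[6,0,0],[0,6,0],[0,0,.2]]))) for _,a in best]
    r=min(rs,key=lambda r:r.fun); return r.x,1-r.fun
def world(d,I): return np.array(I["R"]).T@(np.array(d["at"])-I["t"])
def rotv(a):
    y=np.array([np.cos(a),np.sin(a),0]);z=np.array([0,0,-1.])
    return Rot.from_matrix(np.c_[np.cross(y,z),y,z]).as_rotvec()
def go(x,y,z,a):
    q0=np.array(robot.observe()["joints"]); c=[]
    for k in(0,np.pi):
        q=kin.ik([x,y,z],rotv(a+k))
        if q is not None: c.append((np.abs(np.array(q)-q0).max(),k))
    robot.movep([x,y,z],rotv(a+min(c)[1]))
def look(name,cam,xy,z):
    """pinpoint+mask nearest xy -> fitted (x,y,yaw), IoU"""
    I=viewer.camera_info(cam); im=viewer.read_camera(cam)
    ms=[d["mask"] for d in viewer.silhouettes(name,cam)]
    q=np.array(I["camera_matrix"])@(np.array(I["R"])@[*xy,z+20]+I["t"]); q=q[:2]/q[2]
    ms=[m for m in ms if m.any()]
    if not ms: return None,0,im
    m=min(ms,key=lambda m:np.hypot(*(np.argwhere(m).mean(0)[::-1]-q)))
    p,s=fit(m,I,z,xy); return p,s,im
E
python3 - <<'E'
from h import *
for n,xy,z in(("tile_pale",(415,-100),0),("tile_sky",(441,325),0),("tile_royal",(459,80),0),("tile_navy",(453,-297),0),("tile_white",(609,-264),20),("tile_black",(626,139),20)):
  for c in("top","scene"):
    p,s,_=look(n,c,xy,z); print(n,c,None if p is None else p.round(2),round(s,2))
go(459,80,230,1.3)
p,s,im=look("tile_royal","wrist",(459,80),0); print(p,s)
cv2.imwrite("pics/w1.png",im[:,:,::-1]); print(robot.observe()["t"])
E
```

```text
tile_pale top [418.36 -98.68   2.35] 0.93
tile_pale scene None 0
tile_sky top [440.21 326.7    2.6 ] 0.95
tile_sky scene [440.69 325.77   2.81] 0.91
tile_royal top [ 4.593e+02  7.923e+01 -2.900e-01] 0.91
tile_royal scene [458.6   77.02   2.87] 0.94
tile_navy top [ 4.5691e+02 -3.0110e+02  4.1000e-01] 0.91
tile_navy scene [ 4.5653e+02 -3.0121e+02  4.4000e-01] 0.93
tile_white top [ 6.1136e+02 -2.6393e+02 -5.0000e-02] 0.95
tile_white scene [ 609. -264.    0.] 0.0
tile_black top [628.85 135.36   3.13] 0.94
tile_black scene [6.2871e+02 1.3336e+02 3.0000e-02] 0.93
[456.47900615  78.16151135   2.88943605] 0.9167173578559417
4.325
```

View pics/w1.png

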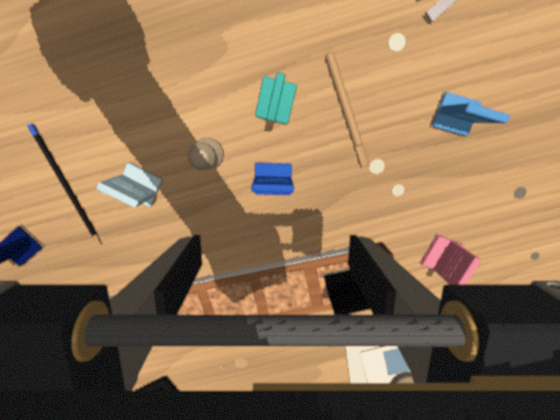

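The wrist view shows royal (272,180) apart from turquoise (276,98), pale (130,185), sky (465,112) and pink (450,258), so the choice is confirmed. The fits from the three cameras agree to about 2 mm. I'll place royal first.

```bash
cat >>h.py <<'E'
W=np.array([611.4,-264.]);B=np.array([628.8,134.4])
ROW=-np.arctan2(B[0]-W[0],B[1]-W[1])
def pad(k): return W+(B-W)*k/5
def st(): o=robot.observe(); return o["tcp_pos"],o["contact_force"][2],o["grip_width"],o["grip_force"],o["t"]
def pick(x,y,a):
    go(x,y,120,a); robot.servo_line([x,y,31],feed=80)
    grip(0.0,20); z=st()[0][2]; print("pick",[np.round(v,3) for v in st()])
    robot.servo_line([x,y,150],feed=100); print("lift",np.round(st()[2],3)); return z
def place(x,y,zpick):
    go(x,y,150,ROW); robot.hold(.2)
    robot.servo_line([x,y,60],feed=80); robot.hold(.2); f0=st()[1]; z=zpick+20+3
    while z>zpick+20-5:
        robot.servo_line([x,y,z],feed=15); 
        if abs(st()[1]-f0)>3: break
        z-=1
    print("place",[np.round(v,3) for v in st()],"f0",round(f0,2),"dz",round(st()[0][2]-zpick,1))
    grip(0.35); grip(1.0)
    robot.servo_line([x,y,150],feed=100)
E
python3 - <<'E'
from h import *
z=pick(457.8,78,2.875)
x,y=pad(3); go(x,y,150,ROW)
place(x,y,z)
go(x-100,y-40,260,ROW); xy=pad(3)
print(look("tile_royal","wrist",xy,20)[:2],look("tile_royal","top",xy,20)[:2],xy,ROW)
print("w",look("tile_white","wrist",W,20)[:2],"b",look("tile_black","wrist",B,20)[:2])
I=viewer.camera_info("wrist"); im=viewer.read_camera("wrist")
for d in viewer.pinpoint("pad_a","wrist"): print(d["confidence"],world(d,I).round(1))
print([pad(k).round(1) for k in range(1,5)],st()[4])
cv2.imwrite("pics/w2.png",im[:,:,::-1])
E
```

```text
pick [array([457.643,  78.006,  30.961]), np.float64(1.0), np.float64(0.105), np.float64(19.996), np.float64(8.025)]
lift 0.106
place [array([622.011, -24.987,  51.014]), np.float64(7.051), np.float64(0.112), np.float64(19.997), np.float64(13.633)] f0 -0.73 dz 20.1
(array([621.84, -24.96,   0.  ]), np.float64(0.0)) (array([621.84, -24.96,   0.  ]), np.float64(0.0)) [621.84 -24.96] -0.04364696100564479
w (array([ 6.08612554e+02, -2.63404676e+02,  1.01695888e-02]), np.float64(0.6623607726402904)) b (None, 0)
0.95 [622.8  50.7  19.1]
0.75 [618.4 -29.7  17. ]
0.67 [ 609.4 -186.6   17.5]
0.67 [ 615.2 -105.9   18.2]
[array([ 614.9, -184.3]), array([ 618.4, -104.6]), array([621.8, -25. ]), array([625.3,  54.7])] 17.4333
```

View pics/w2.png

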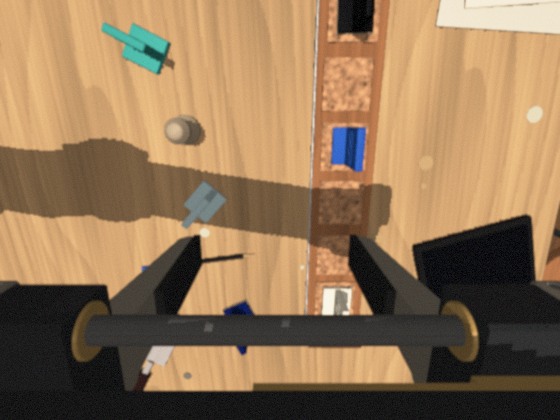

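Royal is upright and centred on the third pad (348,149). The pads' pinpoints suggest a small shift of about -2 mm, which I'll apply. Next are pale, sky and navy, each with a close wrist look before the grasp.

```bash
python3 - <<'E'
from h import *
for n,k,p0 in(("tile_pale",1,(418,-99,2.35)),("tile_sky",2,(440.5,326,2.7)),("tile_navy",4,(456.7,-301,.43))):
    go(p0[0],p0[1],230,p0[2]); p,s,im=look(n,"wrist",p0[:2],0); print(n,p,s)
    cv2.imwrite(f"pics/{n}.png",im[:,:,::-1])
    d=abs((p[2]-p0[2]+np.pi/2)%np.pi-np.pi/2) if p is not None else 9
    if s<.85 or np.hypot(*(p[:2]-p0[:2]))>7 or d>.2: print("check"); break
    z=pick(*p)
    if st()[2]<.05: print("missed"); break
    x,y=pad(k)+[-2,-2]; place(x,y,z)
print(st())
E
```

```text
tile_pale [ 415.30311946 -100.40395507    2.35575735] 0.9356893428053792
pick [array([ 415.18 , -100.376,   30.924]), np.float64(-0.998), np.float64(0.112), np.float64(19.998), np.float64(21.275)]
lift 0.11
place [array([ 613.076, -186.426,   51.006]), np.float64(6.346), np.float64(0.107), np.float64(20.0), np.float64(26.717)] f0 -1.42 dz 20.1
tile_sky [437.47055974 325.57525323   2.60499344] 0.9582355021421406
pick [array([437.451, 325.552,  30.975]), np.float64(-0.498), np.float64(0.109), np.float64(19.998), np.float64(34.408)]
lift 0.109
place [array([ 616.519, -106.642,   50.995]), np.float64(7.024), np.float64(0.107), np.float64(19.999), np.float64(40.683)] f0 -1.54 dz 20.0
tile_navy [ 4.53736165e+02 -3.01973515e+02  3.97718800e-01] 0.9342373059782674
pick [array([ 453.697, -301.929,   30.944]), np.float64(-0.363), np.float64(0.109), np.float64(19.999), np.float64(47.433)]
lift 0.104
place [array([623.465,  52.71 ,  50.961]), np.float64(8.589), np.float64(0.106), np.float64(20.001), np.float64(53.458)] f0 -0.7 dz 20.0
(array([622.78590988,  52.77635419, 149.2504355 ]), np.float64(-0.8222692026698043), 1.0018385312488352, 0.0, 56.0917)
```

```bash
python3 - <<'E'
from h import *
go(430,0,260,ROW)
for i in range(1):
  im=viewer.read_camera("top"); I=viewer.camera_info("top")
  for n,k in(("tile_white",0),("tile_pale",1),("tile_sky",2),("tile_royal",3),("tile_navy",4),("tile_black",5)):
    p,s,_=look(n,"top",pad(k),20); print(n,None if p is None else p.round(2),round(s,2),pad(k).round(1))
  viewer.read_camera("top")
  for d in viewer.pinpoint("pad_a","top"): print(d["confidence"],world(d,I).round())
a=cv2.resize(im[130:215,180:480],None,fx=2.6,fy=2.6); b=viewer.read_camera("scene")[190:345,140:410]
b=cv2.resize(b,(780,370)); cv2.imwrite("pics/end.png",np.vstack([cv2.resize(a,(780,221)),b])[:,:,::-1])
E
```

```text
tile_white [ 6.1242e+02 -2.6401e+02 -4.0000e-02] 0.93 [ 611.4 -264. ]
tile_pale [ 6.1428e+02 -1.8478e+02 -6.0000e-02] 0.92 [ 614.9 -184.3]
tile_sky [ 624.13 -112.41    2.78] 0.37 [ 618.4 -104.6]
tile_royal [621.84 -24.96   0.  ] 0.0 [621.8 -25. ]
tile_navy None 0 [625.3  54.7]
tile_black None 0 [628.8 134.4]
0.81 [ 611. -191.   20.]
```

View pics/end.png

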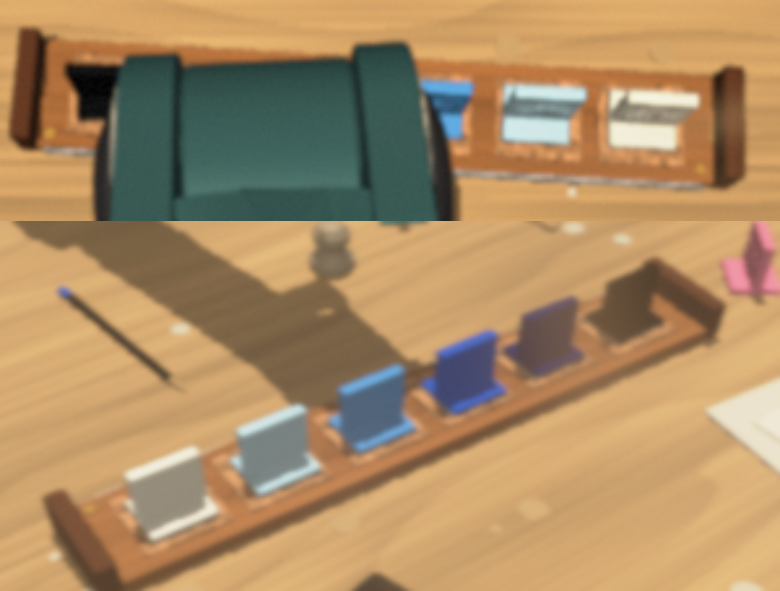

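The lower half of the picture shows white, pale, sky, royal, navy and black upright, evenly spaced and in line. Each stands centred on its cork pad, and the gripper is clear, so I'm handing in.

```bash
python3 -c "
from cell import robot
print(robot.job_done())"
```

```text
the job is handed in; nothing more can be done
None
```

The job is handed in: pale, sky, royal and navy stand upright on the four pads in order from white to black; the final pictures show nothing knocked over or out of line, but no judge's verdict came back.

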